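Hook a machine plate under the stud of the marking nest

TASK

Load the metal plate with the oblong eye into the marking nest beside it: tilt it so that its eye passes the wide head of the nest's stud, bring it level, and push it home so that it lies flat on the rails, tail inside the heel bar and caught under the stud's head, then let go. The other plate, with two round screw holes, and the tools lying about stay where they are.

Things in the scene. Friction and masses are not known exactly. Their poses are not given: they have to be found in the camera images.
- eye_plate: Plate to load: dark anodised metal, 131 mm long. Thick body 84 x 54 x 10 mm (x, y, z), x = -42 to 42 mm; from its -x end runs a thinner lug, x = -89 to -42 mm, 60 mm wide, 5 mm thick, flush below, with one oblong eye. Origin: centre of the thick body's underside; x points from the eye to the tail, z up. Lies flat, 0.1 to 0.21 kg; grip it across the body's 54 mm.
- eye_centre (a point): Centre of the oblong, square-cornered eye in the lug, on the plate's underside, 66.5 mm to -x of the plate's origin; axes as the plate's. The eye measures 29 mm along x (plate x = -81 to -52 mm) by 44 mm along y.
- nose_bar (a point): Middle of the underside of the nose bar, the 8 mm strip of lug between the eye and the plate's free end (plate x = -89 to -81 mm); axes as the plate's.
- marking_nest: Nest bolted on the desk's drilled plate, 4 mm above the desk: grey steel base 164 x 100 x 10 mm carrying stud, rails, pins and heel bar. Origin: under the base's middle; x runs from the stud to the heel bar, roughly to the robot's left; z up. All nest points share its axes. Loaded, the plate is parallel to the nest and its origin lies at x = 16 to 18.5, y = 0, z = 30 mm in this frame.
- stud_head (a point): Centre of the top of the stud's round head, at nest x = -50, z = 45 mm. The head is 38 mm across and 5 mm thick (underside z = 40 mm), its rim bevelled. The 29 mm eye does not pass it level: with the tail raised 30 to 40 degrees the nose bar goes down on the head's -x side, is drawn to +x under it, and the tail is lowered.
- shank_face (a point): Middle of the shank's heel-side face. The shank under the stud's head is rectangular, nest x = -55 to -36 mm, y = -11 to 11 mm; under the head's -x side all is free above z = 13 mm. Once nearly level the plate is pushed to -x until the eye's tail-side edge meets this face; the head then overlaps both ends of the eye.
- rails (a point): Point midway between the tops (z = 30 mm) of the two rest rails the plate lies on: nest x = -24 to 60 mm, y = 8 to 20 mm each side of the middle. Four 8 mm guide pins with round tops (z = 39 mm) at nest x = -8 and 48 mm, y = +-33.5 mm flank the plate's body with 2.5 mm play each side.
- heel_bar (a point): Middle of the top inner edge of the heel bar that stops the plate's tail: nest x = 60.5 to 71 mm, 60 mm wide, top at z = 35 mm, 5 mm above the rails. The tail must be carried in above it and let down on its stud side; plate play between shank and heel bar is 2.5 mm.
- nest_seat (a point): Where the eye's centre must come: a point of the nest at the height of the rail tops (nest x = -49.25, y = 0, z = 30 mm).
- screw_plate: The other plate, to be left alone: same size and material, but its lug has two round 9 mm screw holes instead of the eye. Origin and axes as the eye plate's.
- pen: Marker pen lying on the desk behind the plates, 135 mm long, 17 mm thick; leave alone. Origin under its middle.
- caliper: Digital caliper lying flat at the left, 210 x 70 x 16 mm; leave alone. Origin under its middle.

How it is judged:
By the outcome, as a careful person would: the job done as asked, in the order asked, and still so for the second after the job is handed in, with the robot touching nothing.
It also fails if it takes over 48 s, if anything falls off the work surface, if the arm or the gripper's body presses on something with over 40 N, if the wrist force passes 120 N, or if a joint passes its speed limit or range.

ROBOT

A 6-joint arm with a two-finger parallel gripper is mounted at the origin on a cart in front of the work surface, level with it; the furniture and walls round the work are solid. World frame = base frame: x ahead of the robot, y to its left, z up, the work surface at z = 0. Lengths are in mm, angles in degrees, forces in N, time in s.
With the tool pointing down it reaches from about 350 to 850 mm from the base axis. Payload 8.1 kg.
Tool frame: the origin (TCP) lies at the centre of the arm's flange, where the gripper is bolted on; the fingertips stand 173 mm ahead of it and the grasp point (between the pads) lies 155 mm ahead of it; z points along the fingers, y is the line along which they close (so a half turn about z gives the same grasp; the last joint's range is limited). The gripper opens to 85 mm and grips with 20 to 120 N. Pads are 22 mm wide; open, the fingers measure 114 mm over their backs; the gripper's body (76 mm by 85 mm) begins 54 mm behind the grasp point. The pads swing forward as they close: fully open they stand 13 mm farther back than shut.
Start: joints at [63.518, 7.471, 85.268, -0, 87.261, -4.893], TCP at [220.748, 557.922, 404.692] pointing down, gripper open.
Joint ranges: [-169.43, 169.43], [-51.17, 129.36], [1.28, 143.12], [-76.62, 256.62], [0, 156.53], [-152.29, 152.29]. Speed limits (degrees/s): [136.94, 136.94, 159.86, 180, 180, 180].

INTERFACE

Orientations are given as [roll, pitch, yaw] about the fixed x, y, z axes, in that order (R = Rz(yaw) Ry(pitch) Rx(roll)).
In Python, from bench import * gives the robot as it stands.
- The arm moves only by the shell command python3 -m jog 'ROWS' [FORCE]. ROWS is text: rows parted by semicolons, each of 7 numbers parted by spaces: the shift along the tool's x, y, z scaled (see below), then the turn, a rotation vector about the tool's x, y, z scaled (see below), then the closure, from -1 (fully open) to 1 (shut). In form: tx ty tz wx wy wz hand; .... A call has 1 to 5 rows; each row shifts and turns the commanded pose from where the row before left it, along the tool's axes as they then stand; what a row does not reach is not made up. The controller multiplies each number of a shift by 0.1 m and each number of a turn by 60 degrees. A row lasts 1/8 s, in which the tool goes at most 62.5 mm and 10.7 degrees, less where a joint would pass 70% of its speed; a pose out of reach is approached as far as the arm can. A call with a number of a shift or a turn outside -1 to 1 is refused whole. A call with a gripper value outside its range is refused whole. The fingers move at their own pace and stop on an object; FORCE is the grip in N (left out, the last holds). Time passes only in rows, so rows that do not move let the fingers close. It gives the time, the measured TCP pose, the force, the opening and the grip force at its end, in the units of the state.
- sense(): the state, without advancing time (a new reading comes with each control period).
- snapshot(name): name is "side" or "top" or "wrist"; returns a dict with "img" (420x560x3 uint8, red, green, blue), "fx", "fy", "cx", "cy" (pixels), "extrinsics" (4x4, takes a point from camera to world coordinates). Camera axes: x right, y down, z forward; pixel columns grow to the right and rows downward; lengths in mm; the calibration is good to about 2 mm. The wrist camera is an equidistant fisheye: a pixel r from the principal point sees the ray r / f radians off the axis. A picture is of the moment at which its call begins. There is no depth.
- hand_in(): hands the job in; it is judged then, once.
The state is a dict: "time": time; "joint_pos": joint angles; "qd": joint speeds; "joint_efforts": joint torques, N m; "tool_pos": TCP position; "tcp_rot": TCP orientation; "ft_force": force on the tool from outside, world axes, zero at the start; "wrist_torque": the same for the moment, N m; "finger_gap": finger opening in mm; "grip_force": force on a finger pad.
Only numpy, scipy, OpenCV 4.12 (cv2) and the standard library are available. Lean on these libraries where they do the work, as an engineer would, in place of code of your own. Each camera call takes 0.05 s, during which the arm holds its last target. There are 200 camera calls.

## Working session

There is one attempt and no reset: what is moved stays moved. The work goes in short steps, Python scripts to look and compute and a shell command to move; the robot and the scene stay as the last step left them, time stands still between calls to the robot, and variables do not carry over. Pictures are saved under pics/ and viewed, at most 10 in all, crops included, and the job is handed in when it is done.

```bash
mkdir -p pics; ls; python3 - <<'E'
from bench import *
import cv2,numpy as np,pickle
d={}
for n in ("side","top","wrist"):
    s=snapshot(n); d[n]=s
    cv2.imwrite(f"pics/{n}0.png",s["img"][:,:,::-1])
    print(n,s["fx"],s["fy"],s["cx"],s["cy"]);print(np.round(s["extrinsics"],3).tolist())
pickle.dump(d,open("s0.pkl","wb"))
st=sense();print(st)
E
```

```text
pics
side 470.2272085559057 470.2272085559057 275.5143924084873 209.0495033931148
[[0.955, -0.136, 0.265, 170.948], [-0.297, -0.371, 0.88, -802.057], [-0.022, -0.919, -0.394, 501.06], [0.0, 0.0, 0.0, 1.0]]
top 389.3735297234471 389.3735297234471 279.71806818126396 210.54421312817485
[[-0.026, -0.974, 0.224, 275.384], [-1.0, 0.025, -0.007, 165.723], [0.001, -0.224, -0.975, 881.369], [0.0, 0.0, 0.0, 1.0]]
wrist 325.19226210127806 325.19226210127806 284.84120223785516 200.93122648828484
[[0.369, 0.879, 0.301, 143.024], [0.929, -0.349, -0.121, 587.256], [-0.002, 0.324, -0.946, 372.275], [0.0, 0.0, 0.0, 1.0]]
{'time': 0.15, 'joint_pos': array([ 6.35164981e+01,  7.50703122e+00,  8.53172393e+01, -4.26552730e-04,
        8.72604107e+01, -4.89009214e+00]), 'qd': array([ 0.05661112, -0.15356001, -0.08202239, -0.04870168,  0.00515677,
       -0.06358949]), 'joint_efforts': array([-7.96693416e-05, -5.70069730e+01, -5.01154518e+01, -2.77484569e-04,
        9.84734448e-03,  6.06888193e-05]), 'tool_pos': array([220.68206612, 557.74953824, 403.84381358]), 'tcp_rot': array([-1.79915591e+02, -6.79413331e-03,  1.58406606e+02]), 'ft_force': array([-0.20896556,  0.08303402,  0.08399442]), 'wrist_torque': array([-0.07234723, -0.03276238, -0.01773489]), 'grip_force': 0.0, 'finger_gap': 85.6076350914379}
```

View pics/top0.png

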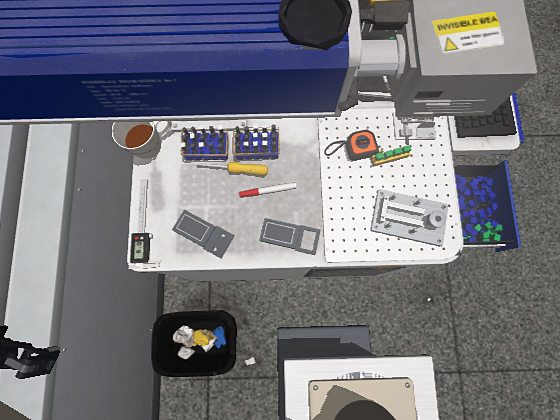

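View pics/side0.png

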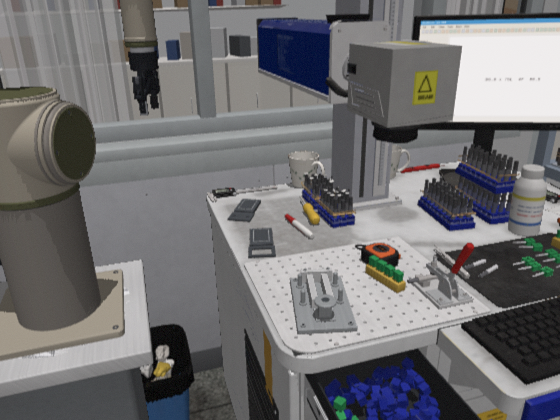

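The top view shows the eye plate at about (290,235) with its eye on the right at (310,239). The screw plate is at (203,232). The nest is at (410,217) with its stud at about (433,222). In the side view the eye plate is at (261,242) and the stud head at about (322,300). Next I'll enlarge these areas to get pixel values.

```bash
python3 - <<'E'
import cv2,pickle,numpy as np
d=pickle.load(open("s0.pkl","rb"))
t=cv2.resize(d["top"]["img"][175:265,255:455],None,fx=4,fy=4,interpolation=cv2.INTER_CUBIC)
s=cv2.resize(d["side"]["img"][220:340,240:440][:, :],None,fx=2,fy=2,interpolation=cv2.INTER_CUBIC)
w=cv2.resize(d["wrist"]["img"],(320,240))
o=np.zeros((600,800,3),np.uint8);o[:360]=t;o[360:600,:400]=s;o[360:600,440:760]=w
cv2.imwrite("pics/c1.png",o[:,:,::-1])
E
cat > geo.py <<'E'
import numpy as np
from scipy.spatial.transform import Rotation as R
def ray(s,u,v):
    a=np.array([(u-s["cx"])/s["fx"],(v-s["cy"])/s["fy"]])
    if s.get("fish"):
        r=np.hypot(*a); d=np.array([*(a/r*np.sin(r)),np.cos(r)]) if r>0 else np.array([0,0,1.])
    else: d=np.array([*a,1.])
    E=s["extrinsics"]; return E[:3,3],E[:3,:3]@(d/np.linalg.norm(d))
def plane(s,u,v,z):
    o,d=ray(s,u,v); return o+d*(z-o[2])/d[2]
def tri(*obs):
    A=np.zeros((3,3));b=np.zeros(3)
    for s,u,v in obs:
        o,d=ray(s,u,v);P=np.eye(3)-np.outer(d,d);A+=P;b+=P@o
    p=np.linalg.solve(A,b); return p,[np.linalg.norm(np.cross(p-ray(*o)[0],ray(*o)[1])) for o in obs]
def proj(s,p):
    E=s["extrinsics"];q=E[:3,:3].T@(np.asarray(p,float)-E[:3,3])
    if s.get("fish"):
        n=np.hypot(q[0],q[1]);r=np.arctan2(n,q[2]);q=np.array([q[0]/n*r,q[1]/n*r,1])
    return s["fx"]*q[0]/q[2]+s["cx"],s["fy"]*q[1]/q[2]+s["cy"]
E
```

```text
(no output)
```

View pics/c1.png

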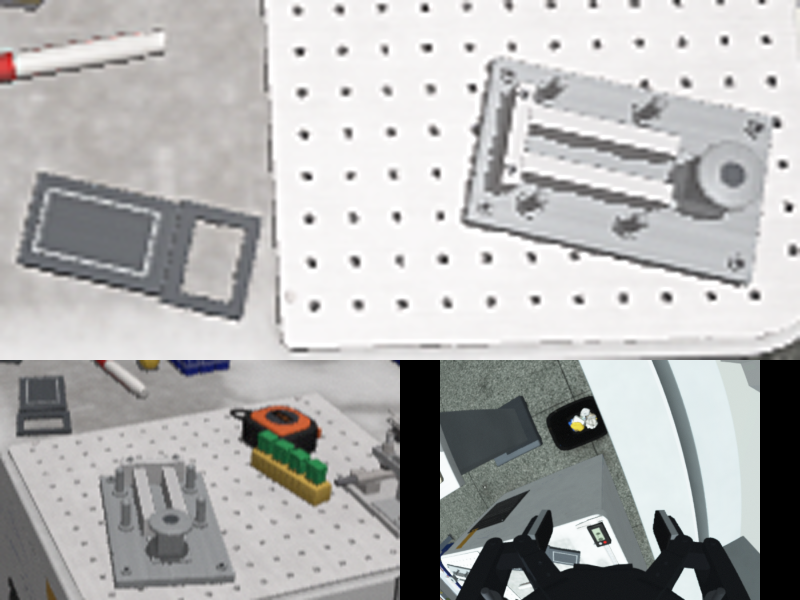

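The crop shows the eye centre at top pixel ≈(307.8,240.3) and the plate's left end at crop (38,175)–(20,265). The stud head top is at top pixel ≈(438.3,218.3) and side pixel ≈(325.5,300.5). The nest base corners in the crop are (492,58), (772,118), (748,285) and (465,222).

```bash
python3 - <<'E'
import pickle;from geo import *
d=pickle.load(open("s0.pkl","rb"));T=d["top"];S=d["side"]
c=lambda x,y:(255+x/4-.4,175+y/4-.4); k=lambda x,y:(240+x/2-.25,220+(y-360)/2-.25)
print("stud",tri((T,*c(733,173)),(S,*k(171,521))))
print("eye z",tri((T,*c(211,261)),(S,*k(45,424))))
print("sign/laser",tri((T,467,30),(S,425,88)))
P=[plane(T,*c(*q),5) for q in [(38,175),(20,265),(238,318),(260,215)]]
print("plate corners",np.round(P,1).tolist())
a=(P[0]+P[1])/2;b=(P[2]+P[3])/2;print("plate dir",a-b,np.linalg.norm(a-b),np.degrees(np.arctan2(*(a-b)[1::-1])))
print("eye",plane(T,*c(211,261),2.5))
N=[plane(T,*c(*q),14) for q in [(492,58),(772,118),(748,285),(465,222)]]
print("nest",np.round(N,1).tolist(),np.mean(N,0)); e=(N[0]+N[3]-N[1]-N[2]);print(np.linalg.norm(e)/2,np.degrees(np.arctan2(e[1],e[0])))
print("stud49",plane(T,*c(733,173),49))
W=d["wrist"]; from bench import sense
s=sense();Rt=R.from_euler('xyz',s["tcp_rot"],degrees=True).as_matrix()
print("cam in tool",Rt.T@(W["extrinsics"][:3,3]-s["tool_pos"]),"\n",np.round(Rt.T@W["extrinsics"][:3,:3],3));print(Rt.round(2))
E
```

```text
stud (array([ 440.92419725, -186.45469722,   45.66227112]), [np.float64(0.9690261309191127), np.float64(0.9690261309191661)])
eye z (array([408.00359391,  97.83882146,  -1.2497731 ]), [np.float64(0.36600012414161737), np.float64(0.3660001241417459)])
sign/laser (array([ 648.09084755, -116.60530761,  378.51192043]), [np.float64(8.864600490505536), np.float64(8.864600490505632)])
plate corners [[459.1, 195.7, 5.0], [407.2, 206.8, 5.0], [374.0, 84.5, 5.0], [432.5, 69.3, 5.0]]
plate dir [ 29.91338059 124.32304829   0.        ] 127.8711487227332 76.47121917101424
eye [407.0769272   98.19293477   2.5       ]
nest [[519.6, -68.5, 14.0], [479.8, -226.3, 14.0], [384.1, -201.0, 14.0], [423.9, -45.3, 14.0]] [ 451.83311857 -135.29482837   14.        ]
161.7041875997216 75.74585869860219
stud49 [ 441.22211671 -185.35984208   49.        ]
cam in tool [83.06342419 -1.09701564 31.58001147] 
 [[-0.001 -0.946 -0.324]
 [ 1.    -0.001 -0.001]
 [ 0.    -0.324  0.946]]
[[-0.93  0.37 -0.  ]
 [ 0.37  0.93 -0.  ]
 [ 0.   -0.   -1.  ]]
```

```bash
cat > plan.py <<'E'
# prints, for a target TCP pose, the per-row shifts/turns in tool axes (straight path in n rows)
from geo import *
from bench import sense
def plan(pos,rot,n,start=None):
    s=sense(); p0,R0=start or (s["tool_pos"],R.from_euler('xyz',s["tcp_rot"],degrees=True))
    w=(R0.inv()*rot).as_rotvec()
    p=np.array(p0,float);dp=(np.array(pos)-p)/n
    for i in range(n):
        Ri=R0*R.from_rotvec(w*i/n)
        print(np.round(Ri.inv().apply(dp)/100,3),np.round(np.degrees(w)/n/60,3))
    return np.array(pos),rot
def down(yaw): return R.from_euler('xyz',[180,0,yaw],degrees=True)
E
python3 - <<'E'
from plan import *
plan([423,166,260],down(76.5),10)
E
```

```text
[-0.332 -0.29   0.144] [-0.     0.     0.137]
[-0.37  -0.239  0.144] [-0.     0.     0.137]
[-0.401 -0.184  0.144] [-0.     0.     0.137]
[-0.423 -0.125  0.144] [-0.     0.     0.137]
[-0.436 -0.064  0.144] [-0.     0.     0.137]
[-0.441 -0.001  0.144] [-0.     0.     0.137]
[-0.437  0.062  0.144] [-0.     0.     0.137]
[-0.423  0.123  0.144] [-0.     0.     0.137]
[-0.401  0.182  0.144] [-0.     0.     0.137]
[-0.371  0.238  0.144] [-0.     0.     0.137]
```

```bash
python3 -m jog '-.332 -.29 .144 0 0 .137 -1;-.37 -.239 .144 0 0 .137 -1;-.401 -.184 .144 0 0 .137 -1;-.423 -.125 .144 0 0 .137 -1;-.436 -.064 .144 0 0 .137 -1' && python3 -m jog '-.441 0 .144 0 0 .137 -1;-.437 .062 .144 0 0 .137 -1;-.423 .123 .144 0 0 .137 -1;-.401 .182 .144 0 0 .137 -1;-.371 .238 .144 0 0 .137 -1' && python3 -m jog '0 0 0 0 0 0 -1'
python3 - <<'E'
from bench import *
import cv2,pickle
s=snapshot("wrist");s["fish"]=1;pickle.dump(s,open("w1.pkl","wb"))
cv2.imwrite("pics/w1.png",s["img"][:,:,::-1]);q=sense();print(q["tool_pos"],q["tcp_rot"],q["ft_force"],q["time"])
E
```

```text
time: 0.78
tool_pos: [322.1, 360.6, 332.0]
tcp_rot: [-180.0, 0.0, 117.1]
ft_force: [0.6, -0.6, 0.3]
finger_gap: 85.2
grip_force: 0.0
time: 1.4
tool_pos: [422.7, 164.5, 260.2]
tcp_rot: [180.0, -0.0, 75.9]
ft_force: [-0.1, 0.8, -0.9]
finger_gap: 85.3
grip_force: 0.0
time: 1.52
tool_pos: [422.6, 163.5, 259.3]
tcp_rot: [-179.9, 0.1, 75.9]
ft_force: [-0.2, 0.7, 0.2]
finger_gap: 85.4
grip_force: 0.0
[422.3473403  164.82534915 260.00353382] [-1.79912310e+02  3.84380095e-02  7.60906173e+01] [ 0.15765756 -0.07034372 -0.2399326 ] 1.575
```

View pics/w1.png

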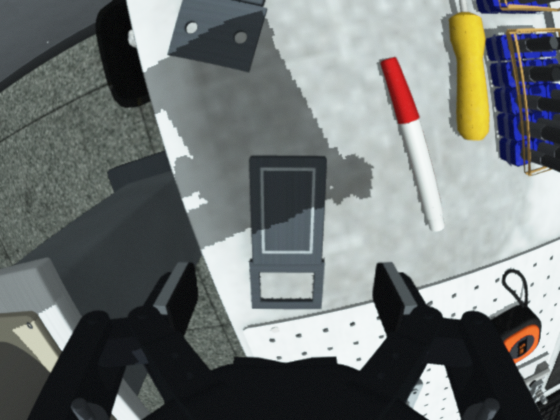

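The wrist view shows the eye plate upright: body corners at about (249,156), (327,156) and the eye at (261–315, 271–301). The fingers straddle it and look well aligned.

```bash
python3 - <<'E'
import pickle,cv2;from geo import *
s=pickle.load(open("w1.pkl","rb"));T=pickle.load(open("s0.pkl","rb"))["top"]
g=cv2.cvtColor(s["img"],cv2.COLOR_RGB2GRAY)
A=[plane(s,u,v,10) for u,v in [(249,156),(327,156)]]
m=np.array([plane(s,u,v,5) for u,v in [(249.5,307),(323.5,307)]])
print("tail",np.round(A,1).tolist(),"nose",np.round(m,1).tolist())
E=np.mean([plane(s,u,v,5) for u,v in [(261,271),(315,271),(313,300),(262,300)]],0)
print("eye",E,"tri",tri((s,288,286),(T,307.4,239.85)))
a=np.mean(A,0);b=m.mean(0);v=a-b;print("L",np.hypot(v[0],v[1]),"yaw",np.degrees(np.arctan2(v[1],v[0])))
w=A[1]-A[0];print("yaw from tail edge",np.degrees(np.arctan2(w[1],w[0]))+90,np.linalg.norm(w))
u=v/np.hypot(v[0],v[1]);print("origin from eye",E+66.5*u,"from tail",a-42*u,"from nose",b+89*u)
E
```

```text
tail [[408.4, 208.1, 10.0], [460.1, 195.1, 10.0]] nose [[371.0, 83.5, 5.0], [432.3, 68.0, 5.0]]
eye [408.04361504  97.10293058   5.        ] tri (array([407.50348023,  97.84823715,   5.22785708]), [np.float64(0.9339230303831716), np.float64(0.9339230303832404)])
L 130.04107198878037 yaw 75.4987916704221
yaw from tail edge 75.89697546582454 53.28949075326066
origin from eye [424.69524308 161.48439751   7.55688449] from tail [423.70566203 160.97513761   8.38512559] from nose [423.94577801 161.90351644   8.42199578]
```

```bash
python3 -m jog '0 .023 .3 0 0 0 -1;0 0 .3 0 0 0 -1;0 0 .26 0 0 0 -1;0 0 .04 0 0 0 -1;0 0 0 0 0 0 -1' && python3 -m jog '0 0 0 0 0 0 .2;0 0 0 0 0 0 1;0 0 0 0 0 0 1;0 0 0 0 0 0 1;0 0 0 0 0 0 1' 60; python3 - <<'E'
from bench import *
q=sense();print(q["tool_pos"],q["tcp_rot"],q["ft_force"],q["finger_gap"],q["grip_force"])
E
```

```text
time: 2.2
tool_pos: [424.6, 166.1, 171.4]
tcp_rot: [180.0, -0.0, 76.3]
ft_force: [-0.8, -0.8, 0.7]
finger_gap: 85.5
grip_force: 0.0
time: 2.82
tool_pos: [425.5, 165.6, 172.3]
tcp_rot: [179.9, -0.1, 76.2]
ft_force: [-2.3, 0.8, 6.8]
finger_gap: 51.8
grip_force: 62.8
[425.45330791 165.6222692  172.27828301] [ 1.79879338e+02 -7.99532710e-02  7.62057438e+01] [-2.25072522  0.78137147  6.79978351] 51.796028938317185 62.80550479888916
```

```bash
python3 -m jog '0 0 -.1 0 0 0 1;0 0 -.5 0 0 0 1;0 0 -.5 0 0 0 1;-.2 .05 -.48 0 0 0 1;-.45 .115 0 0 0 0 1' && python3 -m jog '-.5 .127 0 0 0 0 1;-.5 .127 0 0 0 0 1;-.5 .127 0 0 0 0 1;-.5 .127 0 0 0 0 1;-.5 .127 0 0 0 0 1' && python3 -m jog '-.45 .115 0 0 0 0 1;-.2 .05 0 0 0 0 1;0 0 0 0 0 0 1;0 0 0 0 0 0 1'
python3 - <<'E'
from bench import *
import cv2,pickle,numpy as np
d={}
for n in ("wrist","top","side"):
    d[n]=snapshot(n)
d["wrist"]["fish"]=1;pickle.dump(d,open("s2.pkl","wb"))
w=d["wrist"]["img"];o=np.zeros((600,800,3),np.uint8);o[:420,:560]=w
o[:420,560:]=cv2.resize(d["side"]["img"][150:360,230:350],None,fx=2,fy=2,interpolation=cv2.INTER_CUBIC)
cv2.imwrite("pics/w2.png",o[:420,:,::-1]);q=sense();print(q["tool_pos"],q["tcp_rot"],q["ft_force"],q["time"],q["finger_gap"])
E
```

```text
time: 3.45
tool_pos: [426.6, 98.7, 334.6]
tcp_rot: [179.5, -0.2, 76.4]
ft_force: [0.8, -0.5, -1.4]
finger_gap: 51.8
grip_force: 63.5
time: 4.08
tool_pos: [426.7, -161.3, 329.5]
tcp_rot: [179.9, 0.0, 76.2]
ft_force: [0.8, 0.7, -1.6]
finger_gap: 51.7
grip_force: 63.5
time: 4.58
tool_pos: [427.7, -225.7, 328.7]
tcp_rot: [-180.0, -0.0, 76.2]
ft_force: [-0.2, 0.8, -1.8]
finger_gap: 52.2
grip_force: 63.5
[ 427.89488603 -225.547206    328.73400127] [-1.79997587e+02 -1.53088794e-02  7.63028630e+01] [-0.38729281  0.50326127 -0.31100482] 4.725 52.31126244942839
```

View pics/w2.png

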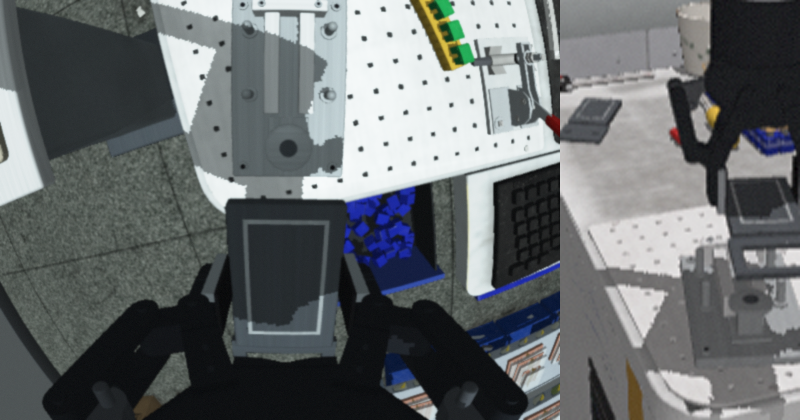

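The wrist view shows the plate firmly held, with its tail edge at row 200, columns 227–346. The stud's centre hole is at (288,147), and the pin tops are at (248,95), (330,94), (247,28) and (331,28).

```bash
python3 - <<'E'
import pickle,cv2;from geo import *
from bench import sense
d=pickle.load(open("s2.pkl","rb"));s=d["wrist"];T=pickle.load(open("s0.pkl","rb"))["top"]
q=sense();Rt=R.from_euler('xyz',q["tcp_rot"],degrees=True).as_matrix();p=q["tool_pos"]
print("stud tri",tri((s,288,148),(T,437.85,217.85)))
st=plane(s,288,148,49);print("stud",st)
P=[plane(s,u,v,43) for u,v in [(248,95),(330,94),(247,28),(331,28)]];print(np.round(P,1).tolist())
n=(P[0]+P[1])/2;f=(P[2]+P[3])/2;print("near mid",n,"far mid",f)
for a,b in((st,f),(n,f),(st,n)):
    v=b-a;print(np.hypot(*v[:2]),np.degrees(np.arctan2(v[1],v[0])))
b=[plane(s,u,v,14) for u,v in [(232,174.5),(345,177)]];print("base corners",np.round(b,1).tolist())
for u,v in [(227,200),(346,200)]:
    o,D=ray(s,u,v);o=Rt.T@(o-p);D=Rt.T@D;print("tail in tool",o+D*(162.3-o[2])/D[2])
E
```

```text
stud tri (array([ 440.67056469, -186.34728918,   48.30595642]), [np.float64(0.9688170550903094), np.float64(0.9688170550902079)])
stud [ 439.97250377 -186.89442081   49.        ]
[[419.9, -139.5, 43.0], [481.6, -153.7, 43.0], [432.2, -87.6, 43.0], [494.6, -102.7, 43.0]]
near mid [ 450.72423777 -146.64173919   43.        ] far mid [463.39596872 -95.15179426  43.        ]
94.68562846396071 75.6773881319236
53.02628776785278 76.17419973549349
41.66387118180353 75.04508299727846
base corners [[384.0, -203.8, 14.0], [483.1, -230.5, 14.0]]
tail in tool [ 37.87072475 -24.70762732 162.3       ]
tail in tool [ 37.73173001  26.40253358 162.3       ]
```

```bash
cat > nest.py <<'E'
from plan import *
import sys
YAW=75.8;C=np.array([452.8,-137.8,4.]);OFF=np.array([-4.2,0,172.3])   # plate origin in tool
c,s_=np.cos(np.radians(YAW)),np.sin(np.radians(YAW))
def n2w(p): return C+np.array([p[0]*c-p[1]*s_,p[0]*s_+p[1]*c,p[2]])
def tool(ox,oz,th,y=0):
    rot=down(YAW)*R.from_rotvec([0,np.radians(th),0])
    return n2w([ox,y,oz])-rot.apply(OFF),rot
def N(nx,nz,th):   # by eye's nose-side bottom edge
    t=np.radians(th);return tool(nx+81*np.cos(t),nz+81*np.sin(t),th)
def go(*wp):       # wp: (nx,nz,th,rows)
    st=None
    for nx,nz,th,n in wp:
        print("N",nx,nz,th); st=plan(*N(nx,nz,th),n,st)
def where():       # measured pose in terms of N, from tool pose
    q=sense();rot=R.from_euler('xyz',q["tcp_rot"],degrees=True)
    p=q["tool_pos"]+rot.apply(OFF+[-81,0,0])-C
    x=rot.apply([1,0,0]);y=rot.apply([0,1,0])
    print("N x %.1f y %.1f z %.1f th %.1f yaw %.1f"%(p[0]*c+p[1]*s_,-p[0]*s_+p[1]*c,p[2],np.degrees(np.arcsin(x[2])),np.degrees(np.arctan2(x[1],x[0]))),
      "F",np.round(q["ft_force"],1),"M",np.round(q["wrist_torque"],1),"gap %.1f t %.2f"%(q["finger_gap"],q["time"]))
E
python3 -c "
from nest import *
where();go((-74,60,35,6));print(N(-74,60,35)[0])"
```

```text
N x -176.3 y 1.9 z 152.4 th 0.0 yaw 76.3 F [-0.4  0.5 -0.3] M [ 0. -0. -0.] gap 52.3 t 4.72
N -74 60 35
[-0.02   0.004  0.125] [-0.     0.097  0.001]
[-0.032  0.004  0.122] [-0.     0.097  0.001]
[-0.045  0.004  0.118] [-0.     0.097  0.001]
[-0.056  0.004  0.113] [-0.     0.097  0.001]
[-0.068  0.004  0.107] [-0.     0.097  0.001]
[-0.078  0.004  0.099] [-0.     0.097  0.001]
[ 427.52463923 -237.6872532   254.00860961]
```

```bash
python3 -m jog '-.02 .004 .125 0 .097 .001 1;-.032 .004 .122 0 .097 .001 1;-.045 .004 .118 0 .097 .001 1;-.056 .004 .113 0 .097 .001 1;-.068 .004 .107 0 .097 .001 1' && python3 -m jog '-.078 .004 .099 0 .097 .001 1;0 0 0 0 0 0 1;0 0 0 0 0 0 1'
python3 - <<'E'
from nest import *
from bench import snapshot
import cv2,pickle
where()
d={n:snapshot(n) for n in("side","top","wrist")};d["wrist"]["fish"]=1;pickle.dump(d,open("s3.pkl","wb"))
o=np.zeros((600,800,3),np.uint8)
o[:480,:480]=cv2.resize(d["side"]["img"][210:330,265:385],None,fx=4,fy=4,interpolation=cv2.INTER_CUBIC)
o[:300,480:]=cv2.resize(d["top"]["img"][180:255,380:460],None,fx=4,fy=4,interpolation=cv2.INTER_CUBIC)
o[360:,480:]=cv2.resize(d["wrist"]["img"],(320,240))
cv2.imwrite("pics/c3.png",o[:,:,::-1])
E
```

```text
time: 5.35
tool_pos: [427.6, -236.2, 266.2]
tcp_rot: [-180.0, -29.3, 76.0]
ft_force: [0.3, 0.2, -1.2]
finger_gap: 51.9
grip_force: 63.5
time: 5.72
tool_pos: [427.4, -238.6, 254.3]
tcp_rot: [-179.9, -34.8, 75.8]
ft_force: [0.7, -0.5, -1.4]
finger_gap: 52.4
grip_force: 63.5
N x -75.7 y 0.2 z 60.2 th 34.8 yaw 75.8 F [ 0.7 -0.5 -1.4] M [-0.4  0.1  0. ] gap 52.4 t 5.72
```

View pics/c3.png

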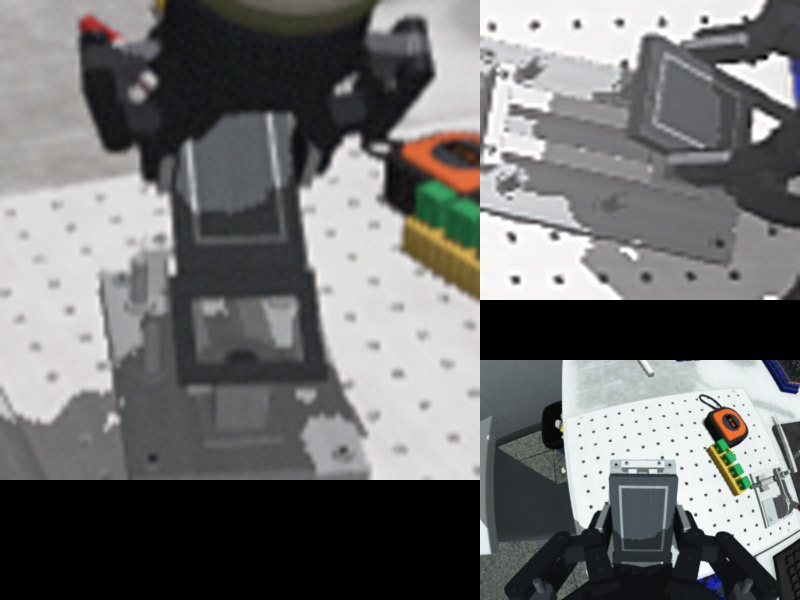

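The side crop shows the nose bar's end at crop (183,383)–(327,377), with the eye's corners at (193,298), (300,292), (303,362) and (195,362). The top view shows the tail corners at crop (650,36) and (631,133). I'll compare these with the assumed grasp.

```bash
python3 - <<'E'
from nest import *
import pickle,nest
d=pickle.load(open("s3.pkl","rb"));S=d["side"];T=d["top"];W=d["wrist"]
q=sense();rot=R.from_euler('xyz',q["tcp_rot"],degrees=True);p=q["tool_pos"]
for zu in(172.3,178):
  print(zu)
  for nm,P in {"noseL":(-89,30,0),"noseR":(-89,-30,0),"eTL":(-52,22,5),"eTR":(-52,-22,5),"eBL":(-81,22,5),"eBR":(-81,-22,5)}.items():
    w=p+rot.apply(np.array([-4.2+P[0],-P[1],zu-P[2]]))
    u,v=proj(S,w);print(nm,round((u-265+.4)*4),round((v-210+.4)*4))
  for nm,P in {"tail+y":(42,27,10),"tail-y":(42,-27,10),}.items():
    w=p+rot.apply(np.array([-4.2+P[0],-P[1],zu-P[2]]))
    u,v=proj(T,w);print(nm,"top",round((u-380+.4)*4),round((v-180+.4)*4),"wrist",np.round(proj(W,w)))
for nm,P in{"stud":(-50,0,45),"base1":(-82,-50,10),"base2":(-82,50,10)}.items():
  u,v=proj(S,n2w(P));print(nm,round((u-265+.4)*4),round((v-210+.4)*4))
E
```

```text
172.3
noseL 183 381
noseR 331 373
eTL 194 289
eTR 301 284
eBL 202 356
eBR 310 351
tail+y top 162 137 wrist [222. 199.]
tail-y top 177 32 wrist [346. 199.]
178
noseL 182 386
noseR 329 378
eTL 193 295
eTR 299 290
eBL 201 362
eBR 308 356
tail+y top 152 137 wrist [224. 195.]
tail-y top 167 34 wrist [344. 195.]
stud 244 355
base1 374 465
base2 133 477
```

```bash
sed -i 's/OFF=np.array(\[-4.2,0,172.3\])/OFF=np.array([-5.,0,177.])/' nest.py; python3 -c "
from nest import *
where();go((-74.5,31.5,37,5),(-66,31.5,37,2),(-58,31.5,37,3))"
```

```text
N x -73.6 y -0.2 z 56.4 th 34.8 yaw 75.9 F [ 1.  -0.6 -0.4] M [-0.4  0.  -0. ] gap 52.3 t 5.88
N -74.5 31.5 37
[-0.044 -0.001  0.034] [-0.     0.007  0.   ]
[-0.044 -0.001  0.033] [-0.     0.007  0.   ]
[-0.044 -0.001  0.033] [-0.     0.007  0.   ]
[-0.044 -0.001  0.032] [-0.     0.007  0.   ]
[-0.045 -0.001  0.032] [-0.     0.007  0.   ]
N -66 31.5 37
[0.034 0.    0.026] [0. 0. 0.]
[0.034 0.    0.026] [0. 0. 0.]
N -58 31.5 37
[ 0.021 -0.     0.016] [0. 0. 0.]
[ 0.021 -0.     0.016] [0. 0. 0.]
[ 0.021 -0.     0.016] [0. 0. 0.]
```

```bash
python3 -m jog '-.044 0 .034 0 .007 0 1;-.044 0 .033 0 .007 0 1;-.044 0 .033 0 .007 0 1;-.044 0 .032 0 .007 0 1;-.045 0 .032 0 .007 0 1' 80 && python3 -m jog '0 0 0 0 0 0 1;0 0 0 0 0 0 1'; python3 -c "
from nest import *
where()"; python3 -m jog '.034 0 .026 0 0 0 1;0 0 0 0 0 0 1;0 0 0 0 0 0 1'
python3 - <<'E'
from nest import *
from bench import snapshot
import cv2,pickle
where()
d={n:snapshot(n) for n in("side","top")};pickle.dump(d,open("s4.pkl","wb"))
o=np.zeros((480,800,3),np.uint8)
o[:480,:480]=cv2.resize(d["side"]["img"][220:320,275:375],(480,480),interpolation=cv2.INTER_CUBIC)
o[:300,480:]=cv2.resize(d["top"]["img"][180:255,380:460],None,fx=4,fy=4,interpolation=cv2.INTER_CUBIC)
cv2.imwrite("pics/c4.png",o[:,:,::-1])
E
```

```text
time: 6.5
tool_pos: [425.0, -247.1, 227.1]
tcp_rot: [-179.8, -37.1, 75.8]
ft_force: [-1.0, 1.0, -1.6]
finger_gap: 51.0
grip_force: 87.1
time: 6.75
tool_pos: [425.1, -247.0, 227.6]
tcp_rot: [-179.9, -37.0, 75.8]
ft_force: [0.1, 0.1, -1.5]
finger_gap: 51.2
grip_force: 87.1
N x -74.8 y 0.5 z 30.5 th 37.0 yaw 75.8 F [ 0.1  0.1 -1.5] M [-0.4  0.  -0. ] gap 51.2 t 6.75
time: 7.12
tool_pos: [426.2, -242.7, 227.7]
tcp_rot: [-179.9, -37.0, 75.8]
ft_force: [0.4, 0.2, -1.3]
finger_gap: 51.3
grip_force: 87.1
N x -70.4 y 0.5 z 30.6 th 37.0 yaw 75.8 F [ 0.4  0.2 -1.3] M [-0.3  0.1  0. ] gap 51.3 t 7.12
```

View pics/c4.png

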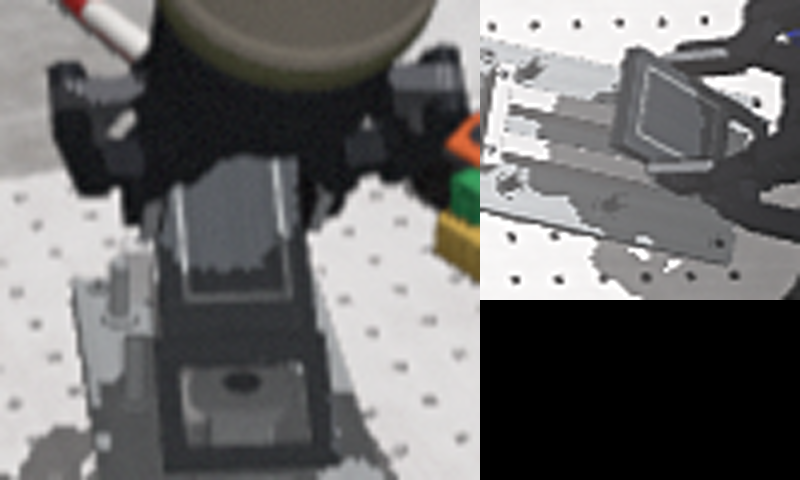

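The side view shows the stud head seen through the eye, with the hole at crop (243,382). The nose bar is in front of and below it, with its end at row ≈465. The head is centred laterally, so I'll draw the bar under it.

```bash
python3 -m jog '.0255 0 .016 0 0 0 1;.0255 0 .016 0 0 0 1;0 0 0 0 0 0 1'; python3 -m jog '.0255 0 .016 0 0 0 1;.0255 0 .016 0 0 0 1;0 0 0 0 0 0 1;0 0 0 0 0 0 1'; python3 -c "
from nest import *
where();go((-58,32,27,3),(-57,33,18,3))"
```

```text
time: 7.6
tool_pos: [427.6, -236.7, 228.1]
tcp_rot: [-179.9, -37.0, 75.8]
ft_force: [-0.1, -0.0, -1.2]
finger_gap: 51.1
grip_force: 87.1
time: 8.1
tool_pos: [429.1, -231.1, 228.7]
tcp_rot: [-179.9, -37.0, 75.8]
ft_force: [0.2, 0.7, -1.6]
finger_gap: 51.3
grip_force: 87.1
N x -58.4 y 0.5 z 31.6 th 37.0 yaw 75.8 F [ 0.2  0.7 -1.6] M [-0.4  0.  -0. ] gap 51.3 t 8.10
N -58 32 27
[0.1   0.001 0.059] [-0.001 -0.056  0.   ]
[0.104 0.    0.053] [-0.001 -0.056  0.   ]
[0.106 0.    0.046] [-0.001 -0.056  0.   ]
N -57 33 18
[ 0.093 -0.     0.051] [ 0.   -0.05 -0.  ]
[ 0.096 -0.     0.046] [ 0.   -0.05 -0.  ]
[ 0.098 -0.     0.041] [ 0.   -0.05 -0.  ]
```

```bash
for i in 1; do python3 -m jog '.008 0 .006 0 0 0 1;.008 0 .006 0 0 0 1;0 0 0 0 0 0 1' | grep ft_; python3 -m jog '.008 0 .006 0 0 0 1;0 0 0 0 0 0 1' | grep ft_;  python3 -m jog '.008 0 .006 0 0 0 1;0 0 0 0 0 0 1' | grep ft_; done;  python3 -c "
from nest import *
where()"
```

```text
ft_force: [0.4, 0.0, -1.3]
ft_force: [0.1, 0.5, -1.7]
ft_force: [0.1, -0.5, -0.6]
N x -54.4 y 0.5 z 31.5 th 37.0 yaw 75.8 F [ 0.1 -0.5 -0.6] M [-0.4  0.1  0. ] gap 51.3 t 8.97
```

```bash
python3 -m jog '.008 0 .006 0 0 0 1;0 0 0 0 0 0 1' | grep ft_; python3 -m jog '.008 0 .006 0 0 0 1;0 0 0 0 0 0 1' | grep ft_;  python3 -c "
from nest import *
where()"
```

```text
ft_force: [-0.2, -0.1, -1.7]
ft_force: [0.5, 0.5, -1.0]
N x -52.4 y 0.6 z 31.6 th 37.0 yaw 75.8 F [ 0.5  0.5 -1. ] M [-0.4  0.1 -0. ] gap 51.6 t 9.47
```

```bash
python3 -m jog '.008 0 .006 0 0 0 1;0 0 0 0 0 0 1' | grep ft_; python3 -m jog '.008 0 .006 0 0 0 1;0 0 0 0 0 0 1' | grep ft_;  python3 - <<'E'
from nest import *
from bench import snapshot
import cv2,pickle
where()
d={n:snapshot(n) for n in("side","top")};pickle.dump(d,open("s5.pkl","wb"))
o=np.zeros((480,800,3),np.uint8)
o[:480,:480]=cv2.resize(d["side"]["img"][230:310,285:365],(480,480),interpolation=cv2.INTER_CUBIC)
o[:300,480:]=cv2.resize(d["top"]["img"][180:255,380:460],None,fx=4,fy=4,interpolation=cv2.INTER_CUBIC)
cv2.imwrite("pics/c5.png",o[:,:,::-1])
E
```

```text
ft_force: [-0.0, -0.9, -1.3]
ft_force: [-1.9, -5.0, -4.6]
N x -51.1 y 0.5 z 31.4 th 36.9 yaw 75.8 F [-1.9 -5.  -4.6] M [-1.4  0.4 -0. ] gap 51.4 t 9.97
```

View pics/c5.png

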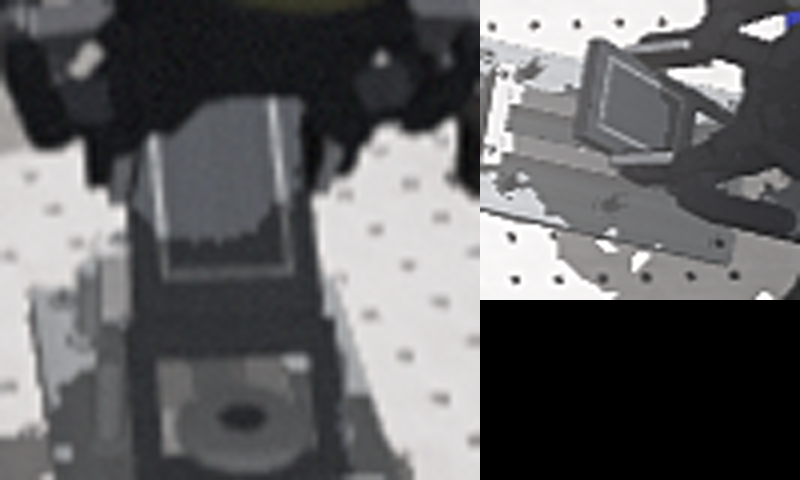

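Contact came at reading x≈-51.2. The side view shows the head fully through the eye, with the stud hole at crop (243,418) and the eye's tail-side edge at (160,355)–(310,350). I'll check these against the prediction.

```bash
python3 - <<'E'
from nest import *
import pickle
d=pickle.load(open("s5.pkl","rb"));S=d["side"];T=d["top"]
q=sense();rot=R.from_euler('xyz',q["tcp_rot"],degrees=True);p=q["tool_pos"]
for off in((-5,0,177),(-8.8,0,177),(-5,0,173),(-6,0,180)):
  print(off)
  for nm,P in {"eTL":(-52,22,5),"eTR":(-52,-22,5),"line":(-36,0,10)}.items():
    w=p+rot.apply(np.array(off)+np.array([P[0],-P[1],-P[2]]))
    u,v=proj(S,w);print(nm,round((u-285+.4)*6),round((v-230+.4)*6),end=" ; ")
  for nm,P in {"tail+y":(42,27,10),"tail-y":(42,-27,10),}.items():
    w=p+rot.apply(np.array(off)+np.array([P[0],-P[1],-P[2]]))
    u,v=proj(T,w);print(nm,"top",480+round((u-380+.4)*4),round((v-180+.4)*4),end=" ; ")
  print()
for nm,P in{"stud":(-50,0,45)}.items():
  u,v=proj(S,n2w(P));print(nm,round((u-285+.4)*6),round((v-230+.4)*6))
E
```

```text
(-5, 0, 177)
eTL 158 356 ; eTR 311 348 ; line 230 293 ; tail+y top 581 139 ; tail-y top 597 39 ; 
(-8.8, 0, 177)
eTL 159 368 ; eTR 313 361 ; line 232 305 ; tail+y top 586 142 ; tail-y top 601 41 ; 
(-5, 0, 173)
eTL 159 351 ; eTR 313 343 ; line 232 288 ; tail+y top 588 139 ; tail-y top 604 38 ; 
(-6, 0, 180)
eTL 157 363 ; eTR 310 355 ; line 230 300 ; tail+y top 577 140 ; tail-y top 593 40 ; 
stud 246 413
```

```bash
sed -i 's/^c,s_=.*/&\nC=C+3.5*np.array([c,s_,0])/' nest.py; python3 -c "
from nest import *
where();go((-56,31.5,37,1),(-56,31.5,28,3),(-56,31.5,22,2),(-56,31.5,16,2))"
```

```text
N x -54.6 y 0.5 z 31.4 th 37.0 yaw 75.8 F [ 0.  -4.3 -3.5] M [-1.4  0.4 -0. ] gap 51.1 t 10.07
N -56 31.5 37
[-0.012  0.002 -0.01 ] [-0.002  0.001 -0.   ]
N -56 31.5 28
[0.089 0.    0.052] [ 0.   -0.05 -0.  ]
[0.091 0.    0.047] [ 0.   -0.05 -0.  ]
[0.094 0.    0.043] [ 0.   -0.05 -0.  ]
N -56 31.5 22
[ 0.09 -0.    0.05] [-0.   -0.05  0.  ]
[ 0.093 -0.     0.045] [-0.   -0.05  0.  ]
N -56 31.5 16
[ 0.09 -0.    0.05] [-0.   -0.05 -0.  ]
[ 0.093 -0.     0.045] [-0.   -0.05 -0.  ]
```

```bash
python3 -m jog '-.012 .005 -.01 0 0 0 1;.089 0 .052 0 -.05 0 1;.091 0 .047 0 -.05 0 1;.094 0 .043 0 -.05 0 1;0 0 0 0 0 0 1'|grep ft_;python3 -c "
from nest import *
where()"; python3 -m jog '.09 0 .05 0 -.05 0 1;.093 0 .045 0 -.05 0 1;0 0 0 0 0 0 1'|grep ft_; python3 -c "
from nest import *
where();go((-56,31.5,16,2))"
```

```text
ft_force: [-2.2, -5.8, -5.9]
N x -55.5 y -0.1 z 31.8 th 27.7 yaw 76.0 F [-2.2 -5.8 -5.9] M [-1.5  0.4  0. ] gap 51.4 t 10.70
ft_force: [-1.9, -8.9, -5.4]
N x -56.0 y 0.0 z 31.7 th 21.7 yaw 76.0 F [-1.9 -8.9 -5.4] M [-1.8  0.5  0. ] gap 51.2 t 11.07
N -56 31.5 16
[ 0.086 -0.     0.048] [-0.001 -0.048  0.001]
[ 0.088 -0.     0.044] [-0.001 -0.048  0.001]
```

```bash
python3 -c "
from nest import *
where()
q=sense();rot=R.from_euler('xyz',q['tcp_rot'],degrees=True)
for d in((-1,0),(0,-1)): print(rot.inv().apply([d[0]*c,d[0]*s_,d[1]])/100)"; python3 -m jog '-.009 0 -.004 0 0 0 1;0 0 0 0 0 0 1'|grep ft_;python3 -m jog '-.009 0 -.004 0 0 0 1;0 0 0 0 0 0 1'|grep ft_;python3 -c "
from nest import *
where()"
```

```text
N x -56.0 y 0.0 z 31.7 th 21.7 yaw 76.0 F [-1.9 -8.9 -5.4] M [-1.8  0.5  0. ] gap 51.2 t 11.07
[-9.28976123e-03 -3.09132969e-05 -3.70126744e-03]
[-3.70130749e-03  8.22321009e-06  9.28979307e-03]
ft_force: [-0.1, -3.4, -3.6]
ft_force: [0.5, -0.7, -1.7]
N x -57.0 y 0.1 z 31.7 th 22.1 yaw 75.8 F [ 0.5 -0.7 -1.7] M [-0.2  0.1 -0. ] gap 51.4 t 11.57
```

```bash
python3 -m jog '.004 0 -.0093 0 0 0 1;0 0 0 0 0 0 1'|grep ft_;python3 -m jog '.004 0 -.0093 0 0 0 1;0 0 0 0 0 0 1'|grep ft_;python3 -m jog '.004 0 -.0093 0 0 0 1;0 0 0 0 0 0 1'|grep ft_;python3 -c "
from nest import *
where()"
```

```text
ft_force: [0.8, -0.1, -3.0]
ft_force: [0.3, -1.0, -5.8]
ft_force: [-0.2, -3.8, -8.3]
N x -57.7 y 0.3 z 34.5 th 22.0 yaw 75.8 F [-0.2 -3.8 -8.3] M [-1.   0.   0.1] gap 51.7 t 12.32
```

```bash
sed -i 's/\[-5.,0,177.\]/[-4.5,0,174.]/;s/C=C+3.5/C=C+2.0/' nest.py; python3 -c "
from nest import *
where();go((-56.5,33,22,2),(-56.5,33,15,2),(-56.5,33,8,2))"
```

```text
N x -56.9 y 0.3 z 37.4 th 22.0 yaw 75.8 F [-0.2 -3.8 -8.3] M [-1.   0.   0.1] gap 51.7 t 12.32
N -56.5 33 22
[-0.007 -0.001  0.021] [-0.001  0.     0.   ]
[-0.007 -0.001  0.021] [-0.001  0.     0.   ]
N -56.5 33 15
[ 0.103 -0.     0.059] [ 0.    -0.058 -0.   ]
[ 0.106 -0.     0.052] [ 0.    -0.058 -0.   ]
N -56.5 33 8
[0.103 0.    0.059] [-0.    -0.058 -0.   ]
[0.106 0.    0.052] [-0.    -0.058 -0.   ]
```

```bash
python3 -m jog '-.007 0 .021 0 0 0 1;-.007 0 .021 0 0 0 1;0 0 0 0 0 0 1'|grep ft_;python3 -m jog '.103 0 .059 0 -.058 0 1;0 0 0 0 0 0 1'|grep ft_; python3 -m jog '.106 0 .052 0 -.058 0 1;0 0 0 0 0 0 1'|grep ft_; python3 -c "
from nest import *
where()"
```

```text
ft_force: [-0.0, -0.4, -1.1]
ft_force: [0.5, -0.2, -0.5]
ft_force: [-0.3, -0.2, -1.9]
N x -55.5 y -0.1 z 33.4 th 15.1 yaw 75.9 F [-0.3 -0.2 -1.9] M [-0.3  0.1 -0. ] gap 51.4 t 13.20
```

```bash
python3 -m jog '.1 0 .056 0 -.058 0 1;0 0 0 0 0 0 1'|grep ft_; python3 -m jog '.1 0 .05 0 -.058 0 1;0 0 0 0 0 0 1'|grep ft_; python3 -c "
from nest import *
where();go((-56,32,5,2),(-60,32,4,2))"
```

```text
ft_force: [0.7, 0.1, -1.3]
ft_force: [-0.7, 0.4, -0.6]
N x -56.5 y 0.2 z 33.3 th 8.2 yaw 75.9 F [-0.7  0.4 -0.6] M [-0.   0.   0.1] gap 50.8 t 13.70
N -56 32 5
[ 0.05  -0.     0.032] [-0.001 -0.027  0.001]
[ 0.05  -0.     0.031] [-0.001 -0.027  0.001]
N -60 32 4
[-0.005  0.     0.006] [ 0.    -0.008 -0.   ]
[-0.005  0.     0.006] [ 0.    -0.008 -0.   ]
```

```bash
python3 -m jog '.05 0 .033 0 -.034 0 1;.05 0 .033 0 -.034 0 1;0 0 0 0 0 0 1'|grep ft_; python3 -c "
from nest import *
where();go((-56.5,31,4,1),(-64,31,4,3))"
```

```text
ft_force: [-0.1, 0.5, -2.3]
N x -59.0 y 0.3 z 32.7 th 4.1 yaw 75.9 F [-0.1  0.5 -2.3] M [-0.  -0.1  0. ] gap 51.2 t 14.07
N -56.5 31 4
[ 0.028 -0.001  0.02 ] [-0.003 -0.002  0.002]
N -64 31 4
[-0.025  0.    -0.002] [0. 0. 0.]
[-0.025  0.    -0.002] [0. 0. 0.]
[-0.025  0.    -0.002] [0. 0. 0.]
```

```bash
python3 -m jog '.012 -.003 .017 0 0 0 1;0 0 0 0 0 0 1'|grep ft_; python3 -m jog '-.02 0 -.002 0 0 0 1;-.02 0 -.002 0 0 0 1;0 0 0 0 0 0 1'|grep ft_;  python3 -c "
from nest import *
where()"
```

```text
ft_force: [0.2, -0.8, -1.5]
ft_force: [0.9, -0.3, -1.4]
N x -62.1 y 0.3 z 31.5 th 4.0 yaw 75.9 F [ 0.9 -0.3 -1.4] M [-0.1 -0.   0.1] gap 51.7 t 14.70
```

```bash
python3 -m jog '-.015 0 -.001 0 0 0 1;0 0 0 0 0 0 1'|grep ft_; python3 -m jog '-.01 0 -.001 0 0 0 1;0 0 0 0 0 0 1'|grep ft_;python3 -m jog '-.01 0 -.001 0 0 0 1;0 0 0 0 0 0 1'|grep ft_; python3 -c "
from nest import *
where()"
```

```text
ft_force: [0.5, -0.9, -2.6]
ft_force: [0.1, -0.9, -1.0]
ft_force: [-0.1, 1.0, -2.1]
N x -65.5 y 0.4 z 31.4 th 4.0 yaw 75.9 F [-0.1  1.  -2.1] M [-0. -0.  0.] gap 51.2 t 15.45
```

```bash
python3 -m jog '-.01 0 -.001 0 0 0 1;0 0 0 0 0 0 1'|grep ft_; python3 -m jog '-.01 0 -.001 0 0 0 1;0 0 0 0 0 0 1'|grep ft_;python3 - <<'E'
from nest import *
from bench import snapshot
import cv2,pickle
where()
d={n:snapshot(n) for n in("side","top","wrist")};d["wrist"]["fish"]=1;pickle.dump(d,open("s6.pkl","wb"))
o=np.zeros((600,800,3),np.uint8)
o[:480,:480]=cv2.resize(d["side"]["img"][240:320,285:365],(480,480),interpolation=cv2.INTER_CUBIC)
o[:300,480:]=cv2.resize(d["top"]["img"][180:255,380:460],None,fx=4,fy=4,interpolation=cv2.INTER_CUBIC)
o[300:,480:]=cv2.resize(d["wrist"]["img"][100:325,160:400],(320,300))
cv2.imwrite("pics/c6.png",o[:,:,::-1])
E
```

```text
ft_force: [2.0, 4.5, -2.0]
ft_force: [3.8, 10.7, -0.5]
N x -65.8 y 0.4 z 31.3 th 4.2 yaw 75.9 F [ 3.8 10.7 -0.5] M [ 1.6 -0.5  0.1] gap 51.0 t 15.95
```

View pics/c6.png

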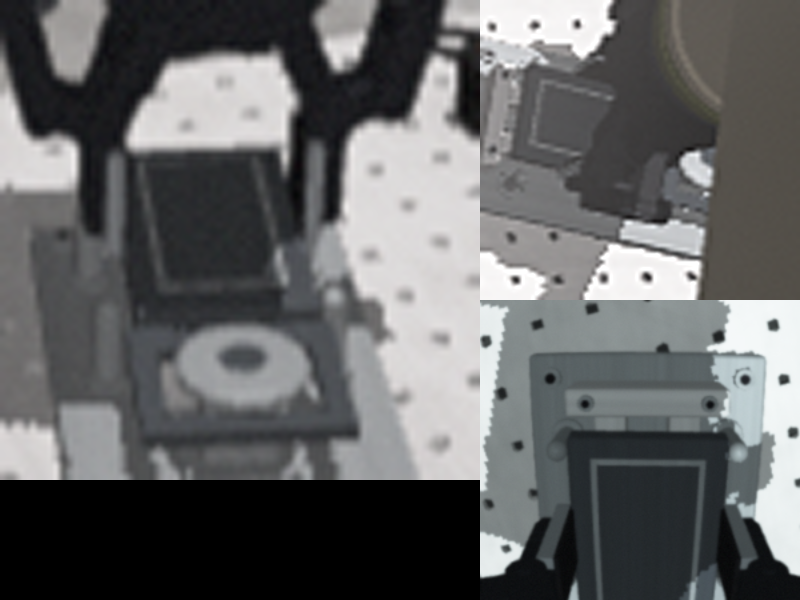

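The pictures show the head over the eye, with the lug under it. The plate is centred between the pins, and the tail is inside the heel bar with a gap visible in the wrist view. Contact with the shank is felt, so I'll lower the tail.

```bash
python3 -c "
from nest import *
go((-64.8,30.8,1.5,2),(-64.8,30,0,2))"
```

```text
N -64.8 30.8 1.5
[0.045 0.001 0.024] [-0.001 -0.022  0.001]
[0.046 0.001 0.023] [-0.001 -0.022  0.001]
N -64.8 30 0
[0.023 0.    0.015] [-0.    -0.012 -0.   ]
[0.023 0.    0.015] [-0.    -0.012 -0.   ]
```

```bash
python3 -m jog '.05 0 .024 0 -.022 0 1;.048 0 .023 0 -.022 0 1;0 0 0 0 0 0 1'|grep ft_; python3 -c "
from nest import *
where()"; python3 -m jog '.023 0 .015 0 -.012 0 1;.023 0 .015 0 -.012 0 1;0 0 0 0 0 0 1'|grep ft_;  python3 -c "
from nest import *
where()"
```

```text
ft_force: [-0.6, 0.1, -0.5]
N x -65.5 y 0.4 z 30.8 th 1.3 yaw 75.9 F [-0.6  0.1 -0.5] M [ 0. -0. -0.] gap 51.0 t 16.48
ft_force: [0.4, 0.7, -0.4]
N x -65.2 y 0.5 z 30.0 th -0.1 yaw 75.9 F [ 0.4  0.7 -0.4] M [ 0.1 -0.   0. ] gap 50.9 t 16.85
```

```bash
for k in 1; do python3 -m jog '0 0 .008 0 0 0 1;0 0 0 0 0 0 1'|grep ft_; python3 -m jog '0 0 .008 0 0 0 1;0 0 0 0 0 0 1'|grep ft_; python3 -c "
from nest import *
where()"; done
```

```text
ft_force: [0.2, -0.0, -0.5]
ft_force: [-1.0, -0.8, -2.2]
N x -65.4 y 0.2 z 28.6 th -0.1 yaw 75.9 F [-1.  -0.8 -2.2] M [-0.  -0.1 -0. ] gap 51.5 t 17.35
```

```bash
python3 -m jog '0 0 .008 0 0 0 1;0 0 0 0 0 0 1'|grep ft_; python3 -m jog '0 0 .008 0 0 0 1;0 0 0 0 0 0 1'|grep ft_; python3 -c "
from nest import *
where()"; python3 -m jog '0 0 .008 0 0 0 1;0 0 0 0 0 0 1'|grep ft_;python3 -m jog '0 0 .008 0 0 0 1;0 0 0 0 0 0 1'|grep ft_; python3 -c "
from nest import *
where()"
```

```text
ft_force: [-5.2, 1.4, 9.4]
ft_force: [-9.2, 2.3, 17.6]
N x -65.4 y 0.2 z 28.5 th -0.1 yaw 75.9 F [-9.2  2.3 17.6] M [ 0.3  1.3 -0. ] gap 51.2 t 17.85
ft_force: [-14.4, 4.8, 26.3]
ft_force: [-19.0, 5.5, 34.7]
N x -65.4 y 0.0 z 28.4 th -0.1 yaw 75.9 F [-19.    5.5  34.7] M [ 0.9  2.8 -0. ] gap 51.6 t 18.35
```

```bash
python3 -m jog '0 0 -.024 0 0 0 1;0 0 0 0 0 0 1'|grep ft_; python3 -m jog '0 0 0 0 0 0 -.6;0 0 0 0 0 0 -.6;0 0 0 0 0 0 -.6;0 0 0 0 0 0 -.6'|egrep 'ft_|gap'; python3 -c "
from nest import *
where()"
```

```text
ft_force: [-2.2, 1.2, 8.4]
ft_force: [0.2, 0.2, 0.3]
finger_gap: 68.1
N x -65.3 y 0.5 z 27.5 th -0.1 yaw 75.9 F [0.2 0.2 0.3] M [ 0. -0. -0.] gap 68.1 t 19.10
```

```bash
python3 -m jog '0 0 -.1 0 0 0 -.6;0 0 -.3 0 0 0 -.8;0 0 -.5 0 0 0 -1;0 0 -.4 0 0 0 -1;-.4 0 0 0 0 0 -1'|grep ft_; python3 -m jog '-.4 0 0 0 0 0 -1;-.2 0 0 0 0 0 -1;0 0 0 0 0 0 -1;0 0 0 0 0 0 -1' |grep ft_;python3 - <<'E'
from nest import *
from bench import snapshot
import cv2,pickle
d={n:snapshot(n) for n in("side","top","wrist")};d["wrist"]["fish"]=1;pickle.dump(d,open("s7.pkl","wb"))
o=np.zeros((600,800,3),np.uint8)
o[:480,:480]=cv2.resize(d["side"]["img"][240:320,285:365],(480,480),interpolation=cv2.INTER_CUBIC)
o[:240,480:]=cv2.resize(d["top"]["img"],(320,240))
o[240:,480:]=cv2.resize(d["wrist"]["img"][0:225,180:380],(320,360))
cv2.imwrite("pics/c7.png",o[:,:,::-1]);where()
E
```

```text
ft_force: [0.9, -0.3, -0.3]
ft_force: [0.1, 1.0, 0.7]
N x -164.4 y -0.2 z 157.9 th -0.1 yaw 75.9 F [ 0.9 -0.4 -0.3] M [-0.  -0.  -0.1] gap 85.3 t 20.38
```

View pics/c7.png

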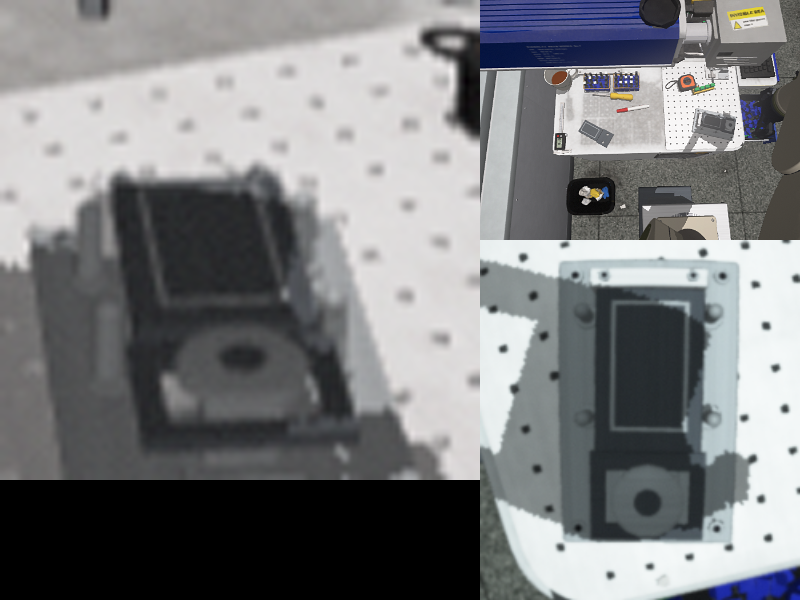

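The wrist view shows the plate inside the four pins. The heel bar is fully visible (rows 267–287) with the tail just inside it. The stud head overlaps both ends of the eye, and the arm is clear, so I'll hand in.

```bash
python3 -c "
from bench import *
print(hand_in())"
```

```text
the job is handed in; nothing more can be done
None
```

The eye plate is loaded in the nest: flat on the rails, tail inside the heel bar, caught under the stud's head and released. The job was handed in at about 20 s, with the arm clear and no verdict returned.

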